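# Hang a finished picture frame on the stock stand

### The job

Hang the empty picture frame that lies on the bench over the free end of the stand's arm, by one of its long sides like the frames already there; lower it onto the arm rather than drop it, let go near the arm's free end and let it come to hang still. Then push it back along the arm, without ramming, until it rests snugly against the last frame hanging there. It must end hanging level and square to the arm, with the other frames still hung back against the post and the pot and jar left alone.

Things in the scene. Friction and masses are not known exactly. Their poses are not given: they have to be found in the camera images.
- frame: Empty deep picture frame (no glass, no back), dark wood, outside 200 x 160 mm, 0.15 to 0.29 kg, lying flat on the bench at the start. Its bars are 20 mm wide and 32 mm deep all round; opening 160 x 120 mm. Origin at the opening's centre at half depth (16 mm above the bench when lying). y along the long sides, x along the short ones, z normal to its face. Long sides are centred at x = +/-70 mm.
- stand: Fixed wooden stand: foot board (18 mm thick, 160 mm wide, x +10 to +210 mm), post (45 mm square, 254 mm high) and one horizontal arm, a straight bar 32 mm wide (y -16 to +16 mm), 24 mm high, its flat felt-covered top 200 mm above the bench. Origin on the bench under the arm; x runs along the arm from the free end, which faces the robot, to the post, z up. A thin brace is under the arm at the post.
- bar_end (a point): Point on the arm's flat top, mid-width, at its free end (x = -120 mm of the stand). Just beyond it a 6 mm steel plate closes the end (outermost at x = -126 mm) and stands 8 mm above the arm's top as a stop. Fingers holding the frame at the middle of a side would hit the arm: hold it to one side. A frame let go leaning at 45 degrees on the arm swings upright, rocks up to 10 s, may twist.
- bar_root (a point): Point on the arm's flat top, mid-width, where it meets the post (x = +130 mm of the stand). A frame hangs with the inner face of its upper side on the arm's top and the arm through its opening: hung by a long side, its centre is 140 mm above the bench. It stays level only if its centre is within about 15 mm of the arm's middle line.
- hung_front: The foremost of the two frames that hang on the arm (same size as the loose frame, pale wood). Origin at its centre, 140 mm above the bench; its x axis points along the arm to the post, y along its long sides, z up. Its front face is at x = -16 mm. It hangs against the frame behind it, with at most 3 mm of play, and does not yield further; a frame slides along the arm at 1 to 2 N.
- hung_back: The rear hanging frame, 230 x 190 mm, 32 mm deep, dark wood, against the post. Origin at its centre, 127 mm above the bench; axes as the front one.
- brush_pot: Bystander: white porcelain pot with brushes, 84 mm wide, 105 mm high without the brushes (210 mm with). Origin under its centre.
- jar: Bystander: white lidded porcelain jar, 100 mm wide, 138 mm high. Origin under its centre.
Not all that is in view belongs to the job. Of the things that look like the hung_front, the smaller one is meant.

How it is judged:
By the outcome, as a careful person would: the job done as asked, in the order asked, and still so for the second after the job is handed in, with the robot touching nothing.
It also fails if it takes over 72 s, if anything falls off the work surface, if the arm or the gripper's body presses on something with over 40 N, if the wrist force passes 120 N, or if a joint passes its speed limit or range.

### The arm

A 6-joint arm with a two-finger parallel gripper is mounted at the origin on the work surface. World frame = base frame: x ahead of the robot, y to its left, z up, the work surface at z = 0. Lengths are in mm, angles in degrees, forces in N, time in s.
With the tool pointing down it reaches from about 300 to 850 mm from the base axis. Payload 4.2 kg.
Tool frame: the origin (TCP) lies midway between the tips of the shut fingers; the grasp point (between the pads) lies env.hold_point_z behind it (env.hold_point_z is the distance from the TCP to the grasp point, in mm); z points along the fingers, y is the line along which they close (so a half turn about z gives the same grasp; the last joint's range is limited). The gripper opens to 91 mm and grips with 3 to 60 N. Pads are 32 mm wide; open, the fingers measure 118 mm over their backs; the gripper's body (76 mm by 178 mm) begins 60 mm behind the grasp point.
Start: joints at [-64.572, 18.312, 89.639, -0, 72.044, -1.146], TCP at [257.232, -514.271, 213.976] pointing down, gripper open.
Joint ranges: [-177.97, 177.97], [-48.28, 115.42], [12.27, 149.76], [-77.06, 257.06], [2.81, 150.46], [-146.56, 146.56]. Speed limits (degrees/s): [147.25, 147.25, 180, 180, 180, 180].

### API

Orientations are given as [roll, pitch, yaw] about the fixed x, y, z axes, in that order (R = Rz(yaw) Ry(pitch) Rx(roll)).
In Python, from workcell import env, viewer, spotter gives the robot as it stands.
- The arm moves only by the tool apply_moves, never from a script. Its arguments are lists of equal length, an entry for each row: "delta_pos": the shift along the world's x, y, z normalised to -1 to 1, where 1 is 120 mm, a list of three; "rot": the turn, a rotation vector about the world's x, y, z normalised to -1 to 1, where 1 is 1.5 rad, a list of three; "hand": the opening, from 0 (shut) to 1 (fully open). A call has 1 to 10 rows; each row is the pose to reach, as a shift and turn from the pose commanded when the call began; what a row does not reach only later rows make up. A row lasts 1/12 s, in which the tool goes at most 41.7 mm and 7.16 degrees, less where a joint would pass 70% of its speed; a pose out of reach is approached as far as the arm can. A call with a number of a shift or a turn outside -1 to 1 is refused whole. A call with a gripper value outside its range is refused whole. The fingers move at their own pace and stop on an object; "newtons" is the grip in N (left out, the last holds). Time passes only in rows, so rows that repeat a pose let the fingers close. It gives the time, the measured TCP pose, the force, the opening and the grip force at its end, in the units of the state.
- env.state(): the state, without advancing time (a new reading comes with each control period).
- viewer.grab_frame(name): name is "scene" or "side" or "wrist"; returns a dict with "pixels" (384x512x3 uint8, red, green, blue), "camera_matrix" (3x3 intrinsics, pixels), "R" (3x3) and "t" (3): a world point X has camera coordinates R X + t; the wrist camera has in their place "mount" (4x4, takes a point from camera to tool coordinates, whose origin is the TCP and whose axes are the flange's). Camera axes: x right, y down, z forward; pixel columns grow to the right and rows downward; lengths in mm; the calibration is good to about 2 mm. A picture is of the moment at which its call begins: read the wrist's pose just before it. There is no depth.
- env.job_done(): hands the job in; it is judged then, once.
Trained networks look in a picture, given as the dict that the camera call returned (one of the last four; its "shot" number tells which), for a name from the list of things; names that differ only in an ending like _2 or _b are one class to them, and where a whole thing is asked for, a point or a joint stands for the part that bears it (a point fixed in the world has none). Each returns a list of dicts, best first, with "score" (0 to 1); they miss things now and then, are a little off and sometimes report something else, mostly with a low value. They report only what shows in the picture. A call takes as long as a camera call. They do not tell look-alikes from the thing itself.
- spotter.trace(picture, query): "mask" (384x512 bool, what is visible of it) and "box" ([centre column, centre row, width, height] in pixels, round what is visible of it).
- spotter.landmark_of(picture, query): "position" ([column, row] in pixels: a listed point, or the origin of a listed thing).
The state is a dict: "time_s": time; "qpos": joint angles; "qvel": joint speeds; "effort": joint torques, N m; "ee_pos": TCP position; "ee_rot": TCP orientation; "force": force on the tool from outside, world axes, zero at the start; "torque": the same for the moment, N m; "gripper_width": finger opening in mm; "gripper_force": force on a finger pad.
Only numpy, scipy, OpenCV 4.12 (cv2) and the standard library are available. Lean on these libraries where they do the work, as an engineer would, in place of code of your own. Each camera call takes 0.05 s, during which the arm holds its last target. There are 200 camera calls.

## Working session

There is one attempt and no reset: what is moved stays moved. The work goes in short steps, Python scripts to look and compute and a tool call to move; the robot and the scene stay as the last step left them, time stands still between calls to the robot, and variables do not carry over. Pictures are saved under pics/ and viewed, at most 13 in all, crops included, and the job is handed in when it is done.

Besides the shell and the picture viewer there is one more tool, called as a command line: name --argument value ..., lists and objects as JSON in quotes. apply_moves: Moves the arm, as the interface text tells. Its arguments: {"type":"object","properties":{"delta_pos":{"type":"array"},"rot":{"type":"array"},"hand":{"type":"array"},"newtons":{"type":"number"}},"required":["delta_pos","rot","hand"]}

```bash
mkdir -p pics; ls
cat > h.py <<'E'
import numpy as np,cv2
from workcell import env,viewer,spotter
def ray(p,uv):
    d=np.linalg.inv(p["camera_matrix"])@np.array([uv[0],uv[1],1.])
    R=np.array(p["R"]);t=np.array(p["t"]); return -R.T@t,R.T@d
def onz(p,uv,z):
    c,d=ray(p,uv); return c+d*(z-c[2])/d[2]
def tri(pr):
    A=np.zeros((3,3));b=np.zeros(3)
    for c,d in pr:
        d=d/np.linalg.norm(d);M=np.eye(3)-np.outer(d,d);A+=M;b+=M@c
    x=np.linalg.solve(A,b); return x,[np.linalg.norm((np.eye(3)-np.outer(d,d)/(d@d))@(x-c)) for c,d in pr]
def proj(p,X):
    q=p["camera_matrix"]@(np.array(p["R"])@np.array(X,float)+np.array(p["t"])); return q[:2]/q[2]
def save(p,n): cv2.imwrite("pics/"+n,cv2.cvtColor(p["pixels"],cv2.COLOR_RGB2BGR))
E
python3 - <<'E'
from h import *
np.set_printoptions(precision=1,suppress=True)
s=env.state();print(s,env.hold_point_z)
a=viewer.grab_frame("scene");b=viewer.grab_frame("side")
im=np.hstack([a["pixels"],b["pixels"]]);
save(a,"a.png");save(b,"b.png")
for n,p in(("scene",a),("side",b)):
    print(n,"cam",ray(p,(256,192)))
    for q in["frame","stand","bar_end","bar_root","hung_front","hung_back","brush_pot","jar"]:
        print(q,[(np.round(r["position"]),round(r["score"],2)) for r in spotter.landmark_of(p,q)[:3]],[np.round(r["box"]) for r in spotter.trace(p,q)[:2]])
E
```

```text
pics
{'time_s': 0.0, 'qpos': array([-64.6,  18.4,  89.7,  -0. ,  72. ,  -1.1]), 'qvel': array([-0. , -0. , -0.1, -0.1, -0.1, -0. ]), 'effort': array([  0. , -41.2, -23.2,   0.1,   0. ,  -0. ]), 'ee_pos': array([ 257. , -513.8,  213.1]), 'ee_rot': array([-179.9,    0. ,   26.6]), 'force': array([ 0.1,  0.3, -0. ]), 'torque': array([ 0.1, -0.1,  0. ]), 'gripper_force': 0.0, 'gripper_width': 91.07862507973545} 18.8
scene cam (array([1333.6,  -70.9,  721.9]), array([-0.8,  0.2, -0.6]))
frame [(array([132., 242.]), 0.73)] [array([132., 247.,  97.,  61.])]
stand [(array([288., 221.]), 0.76)] []
bar_end [(array([284., 140.]), 0.96)] [array([308., 208.,  70., 138.])]
bar_root [] [array([307., 207.,  72., 140.])]
hung_front [] [array([306., 198.,  81.,  66.]), array([358., 141.,  82.,  59.])]
hung_back [] [array([305., 210.,  71., 139.])]
brush_pot [(array([219., 300.]), 0.67), (array([286., 223.]), 0.57)] [array([219., 271.,  35.,  87.])]
jar [(array([383., 203.]), 0.56)] [array([390., 192.,  37.,  42.])]
side cam (array([ 204.1,  893.3, 1025.9]), array([ 0.3, -0.6, -0.7]))
frame [(array([292., 146.]), 0.91)] [array([296., 145.,  75.,  53.])]
stand [(array([234., 245.]), 0.79)] [array([221., 208., 129., 109.])]
bar_end [(array([275., 215.]), 0.56)] [array([220., 208., 124., 109.]), array([169., 328.,  42.,  47.])]
bar_root [(array([188., 182.]), 0.83)] [array([220., 208., 123., 106.])]
hung_front [(array([264., 361.]), 0.6)] [array([206., 200.,  54.,  90.]), array([267., 334.,  96.,  98.])]
hung_back [] [array([194., 199.,  62., 105.]), array([295., 146.,  77.,  52.])]
brush_pot [(array([206., 160.]), 0.65)] [array([203., 133.,  26.,  57.]), array([206., 203.,  58.,  91.])]
jar [] [array([169., 327.,  42.,  43.])]
```

View pics/a.png

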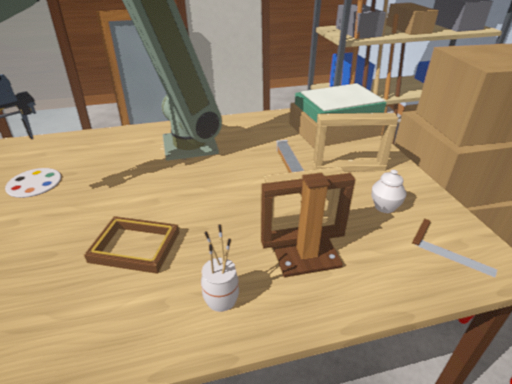

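View pics/b.png

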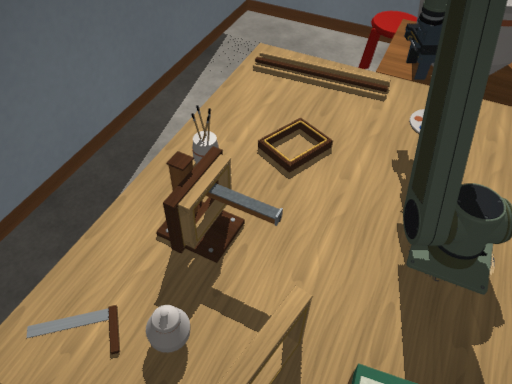

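The scene view shows the loose dark frame at about (133,244), the pot at (219,285) and the stand seen from behind its post, top at (315,180). The side view shows the frame at (296,145) and the bar's free end at about (278,213). I'll zoom in on the stand and fit the frame.

```bash
cat >> h.py <<'E'
def boxpts(lo,hi): return np.array([[x,y,z] for x in(lo[0],hi[0]) for y in(lo[1],hi[1]) for z in(lo[2],hi[2])],float)
def render(p,boxes,T):
    m=np.zeros((384,512),np.uint8)
    for lo,hi in boxes:
        P=boxpts(lo,hi)@T[:3,:3].T+T[:3,3]
        uv=np.array([proj(p,x) for x in P])
        cv2.fillConvexPoly(m,np.round(cv2.convexHull(uv.astype(np.float32))*16).astype(np.int32),1,shift=4)
    return m>0
def Tz(x,y,yaw,z=0):
    c,s=np.cos(np.radians(yaw)),np.sin(np.radians(yaw)); T=np.eye(4);T[:2,:2]=[[c,-s],[s,c]];T[:3,3]=x,y,z;return T
FR=[((-80,-100,-16),(-60,100,16)),((60,-100,-16),(80,100,16)),((-80,-100,-16),(80,-80,16)),((-80,80,-16),(80,100,16))]
E
python3 - <<'E'
from h import *
from scipy.optimize import minimize
np.set_printoptions(precision=1,suppress=True)
a=viewer.grab_frame("scene");b=viewer.grab_frame("side")
ms=[(p,spotter.trace(p,"frame")[0]["mask"]) for p in(a,b)]
c0=[onz(p,np.argwhere(m).mean(0)[::-1],16) for p,m in ms];print(c0)
def f(v):
    T=Tz(*v,16);e=0
    for p,m in ms:
        r=render(p,FR,T);e-=(r&m).sum()/(r|m).sum()
    return e
best=None
x0=np.mean(c0,0)
for y in range(0,180,15):
    r=minimize(f,[x0[0],x0[1],y],method="Nelder-Mead",options=dict(initial_simplex=[[x0[0],x0[1],y],[x0[0]+15,x0[1],y],[x0[0],x0[1]+15,y],[x0[0],x0[1],y+12]]))
    if best is None or r.fun<best.fun:best=r
print(best.x,best.fun)
for p in(a,b):
    o=p["pixels"].copy(); p["o"]=o
    r=render(p,FR,Tz(*best.x,16)).astype(np.uint8)
    cs,_=cv2.findContours(r,cv2.RETR_LIST,cv2.CHAIN_APPROX_NONE);cv2.drawContours(o,cs,-1,(0,255,0),1)
A=cv2.resize(a["pixels"][165:280,258:363],None,fx=3.6,fy=3.6);B=cv2.resize(b["pixels"][145:265,152:292],None,fx=3,fy=3)
C=cv2.resize(a["o"][205:285,80:190],None,fx=3,fy=2.2);D=cv2.resize(b["o"][105:185,250:340],None,fx=3,fy=2.2)
im=np.zeros((600,800,3),np.uint8)
for q,(x,y) in((A,(0,0)),(B,(380,0)),(C,(0,420)),(D,(380,420))): im[y:y+q.shape[0],x:x+q.shape[1]]=q[:600-y]
cv2.imwrite("pics/c.png",im[:,:,::-1])
E
```

```text
[array([ 556.7, -213.5,   16. ]), array([ 545.1, -208.5,   16. ])]
[ 548.5 -209.3  155. ] -1.6721156164607751
```

View pics/c.png

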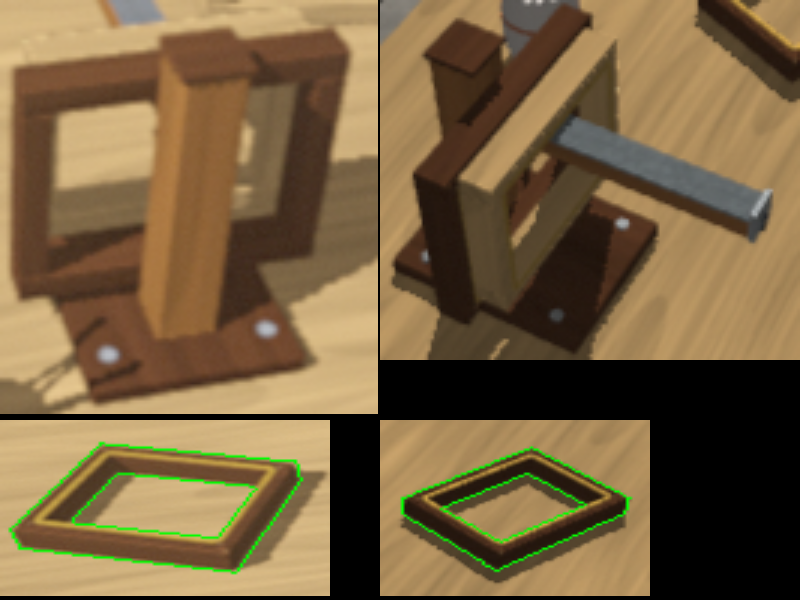

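The crops show the loose frame matching its fitted outline. On the stand I can read the bar's free end, the foot corners and the pale frame's front top edge, so I'll fit the stand pose from those corners.

Run:
```python
from h import *
from scipy.optimize import least_squares
np.set_printoptions(precision=1,suppress=True)
a=viewer.grab_frame("scene");b=viewer.grab_frame("side")
S=lambda u,v:(152+(u-380+.5)/3-.5,145+(v+.5)/3-.5)
C=lambda u,v:(258+(u+.5)/3.6-.5,165+(v+.5)/3.6-.5)
pts=[(b,(-120,16,200),S(748,213),0),(b,(10,-80,18),S(656,228),0),(b,(10,80,18),S(577,347),0),(a,(210,80,18),C(305,358),0),(a,(210,-80,18),C(95,391),0),
(b,(-16,100,220),S(490,190),1),(b,(-16,-100,220),S(617,40),1)]
def f(v,full=False):
    r=[]
    for p,X,uv,k in pts:
        X=np.array(X,float)
        if k: X[0]+=v[3]
        T=Tz(*v[:3]);r+=list(proj(p,T[:3,:3]@X+T[:3,3])-uv)
    return r
r=least_squares(f,[650,0,0,80],x_scale=[10,10,5,10],loss="soft_l1")
print(r.x,np.reshape(r.fun,(-1,2)))
T=Tz(*r.x[:3])
print("end",T@[-120,0,200,1],"root",T@[130,0,200,1])
A=a["pixels"].copy();B=b["pixels"].copy()
boxes=[((10,-80,0),(210,80,18)),((130,-22.5,0),(175,22.5,254)),((-126,-16,176),(130,16,200))]
hf=[((x0+r.x[3]-0,)+(0,0),0) for x0 in()]
for p,o in((a,A),(b,B)):
    for bx in boxes+[((r.x[3]-16,-100,60),(r.x[3]+16,100,220)),((r.x[3]-16,-80,80),(r.x[3]-15,80,200))]:
        cs,_=cv2.findContours(render(p,[bx],T).astype(np.uint8),cv2.RETR_LIST,cv2.CHAIN_APPROX_NONE);cv2.drawContours(o,cs,-1,(0,255,0),1)
im=np.hstack([cv2.resize(A[160:285,250:365],(400,434)),cv2.resize(B[135:265,145:290],(400,434))])
cv2.imwrite("pics/d.png",im[:,:,::-1])
# bystanders
for q,p,h in(("jar",a,69),("brush_pot",a,52)):
    m=spotter.trace(p,q)[0]["box"];print(q,onz(p,m[:2],h))
for q,uv in(("jar",(168,328)),("brush_pot",(205,145))): print(q,onz(b,uv,80))
```

```text
[550.2 239.3  -2.   79.7] [[-0.   2.3]
 [ 0.9 -2.3]
 [-1.  -0.5]
 [ 1.1 -1. ]
 [-0.5  0.2]
 [ 0.3  0.5]
 [-0.3 -1. ]]
end [430.2 243.5 200.    1. ] root [680.1 234.7 200.    1. ]
jar [574.4 541.9  69. ]
brush_pot [733.5  -5.5  52. ]
jar [551.8 558.4  80. ]
brush_pot [778.  -8.  80.]
```

View pics/d.png

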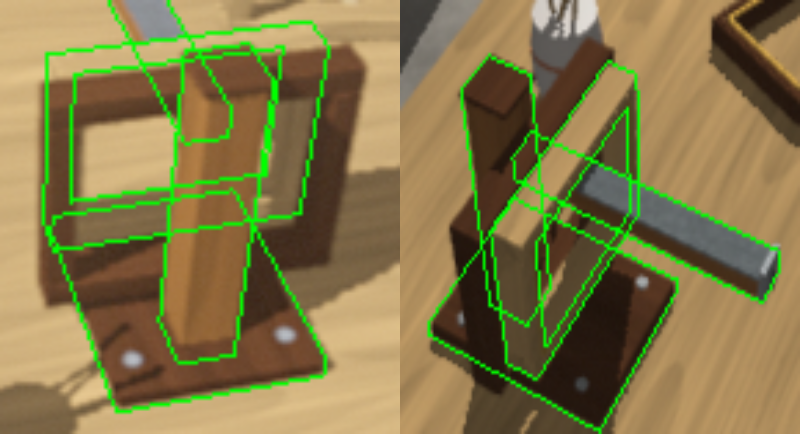

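The fits agree to within a few pixels. The loose frame is at (548,-209) with yaw 155 (same as -25), the bar end at about (430,243,200), and the arm points along yaw -2. I'll move towards the frame and use the readings to identify the arm's kinematics.

apply_moves --delta_pos '[[0.33,0.33,0.2],[0.67,0.67,0.3],[1,1,0.3],[1,1,0.3],[1,1,0.3],[1,1,0.3]]' --rot '[[0,0,0],[0.05,0,-0.1],[0.1,0,-0.15],[0.15,-0.1,-0.2],[0.2,-0.1,-0.2],[0.2,-0.1,-0.2]]' --hand '[1,1,1,1,1,1]'

```text
time_s: 2.6
ee_pos: [376.9, -394.4, 249.2]
ee_rot: [-166.0, -13.3, 7.5]
force: [-0.6, 0.2, -0.7]
gripper_width: 91.0
gripper_force: 0.0
```

```bash
python3 -c "
from h import *
s=env.state();print({k:np.round(s[k],2) for k in('time_s','qpos','qvel','ee_pos','ee_rot')})"
```

```text
{'time_s': np.float64(2.6), 'qpos': array([-58.28,  17.98,  87.73,  17.79,  82.49,  18.95]), 'qvel': array([ 0.48, -0.29,  0.07, -7.18, -2.04,  2.13]), 'ee_pos': array([ 376.92, -394.45,  249.16]), 'ee_rot': array([-165.96,  -13.3 ,    7.51])}
```

apply_moves --delta_pos '[[0.33,0.33,-0.2],[0.67,0.67,-0.3],[1,1,-0.4],[1,1,-0.4],[1,1,-0.4]]' --rot '[[-0.05,0,0],[-0.1,0,-0.1],[-0.3,0,-0.15],[-0.3,-0.1,-0.2],[-0.3,-0.1,-0.2]]' --hand '[1,1,1,1,1]'

```text
time_s: 3.02
ee_pos: [499.8, -272.0, 202.3]
ee_rot: [168.6, -19.5, -1.1]
force: [-1.4, -0.6, -1.0]
gripper_width: 91.2
gripper_force: 0.0
```

```bash
python3 -c "
from h import *
s=env.state();print({k:np.round(s[k],2) for k in('time_s','qpos','qvel','ee_pos','ee_rot')})"
```

```text
{'time_s': np.float64(3.02), 'qpos': array([-28.97,   7.98, 109.35,  -1.94,  40.27,  65.31]), 'qvel': array([  47.61,  -22.72,   55.23,  -84.1 , -102.44,  124.66]), 'ee_pos': array([ 499.81, -272.01,  202.34]), 'ee_rot': array([168.6 , -19.47,  -1.09])}
```

apply_moves --delta_pos '[[0.33,0.33,0],[0.67,0.67,0.3],[1,1,0.6],[1,1,0.6],[1,1,0.6]]' --rot '[[0,0,-0.08],[0,0,-0.16],[0.0,0,-0.2],[0,0,-0.2],[0,0,-0.2]]' --hand '[1,1,1,1,1]'

```text
time_s: 3.43
ee_pos: [602.6, -168.9, 263.4]
ee_rot: [168.7, -19.2, -18.5]
force: [-0.1, -1.7, -0.0]
gripper_width: 90.8
gripper_force: 0.0
```

```bash
python3 -c "
from h import *
s=env.state();print({k:np.round(s[k],2) for k in('time_s','qpos','qvel','ee_pos','ee_rot')})"
```

```text
{'time_s': np.float64(3.43), 'qpos': array([ -9.15,  12.99,  93.53, -16.95,  57.46, 108.42]), 'qvel': array([ 40.15,  15.14, -55.24,  -3.64,  47.5 ,  24.87]), 'ee_pos': array([ 602.57, -168.95,  263.4 ]), 'ee_rot': array([168.7, -19.2, -18.5])}
```

```bash
cat > kin.py <<'E'
import numpy as np
from scipy.spatial.transform import Rotation as Ro
from scipy.optimize import least_squares
D=[([-64.6,18.35,89.65,0,72.04,-1.146],[257.2,-514.2,213.5],[-179.95,0,26.6]),
([-58.28,17.98,87.73,17.79,82.49,18.95],[376.92,-394.45,249.16],[-165.96,-13.3,7.51]),
([-28.97,7.98,109.35,-1.94,40.27,65.31],[499.81,-272.01,202.34],[168.6,-19.47,-1.09]),
([-9.15,12.99,93.53,-16.95,57.46,108.42],[602.57,-168.95,263.4],[168.7,-19.2,-18.5])]
def rpy(a): return Ro.from_euler("xyz",a,degrees=True)
S=(1,1)
def fk(q,k,c=90.,s=None):
    s=s or S
    a1,h,L1,L2,e,d=k
    b=np.radians([q[1],q[1]+q[2]])
    r=a1+L1*np.sin(b[0])+L2*np.sin(b[1])+e*np.cos(b[1]); z=h+L1*np.cos(b[0])+L2*np.cos(b[1])-e*np.sin(b[1])
    R=Ro.from_euler("ZYZYZ",[q[0],q[1]+q[2],s[0]*q[3],q[4],s[1]*q[5]+c],degrees=True)
    y=np.radians(q[0]); return np.array([r*np.cos(y),r*np.sin(y),z])+R.apply([0,0,d]),R
def fit():
    best=None
    for c in(0,90,180,-90):
        for s in((1,1),(1,-1),(-1,1),(-1,-1)):
            eR=sum((fk(q,[0]*6,c,s)[1].inv()*rpy(r)).magnitude() for q,_,r in D)
            if best is None or eR<best[0]:best=(eR,c,s)
    return best
B=fit();C=B[1];S=B[2]
F=least_squares(lambda k:np.concatenate([np.concatenate([fk(q,k,C,S)[0]-p for q,p,_ in D]),[.003*(k[0]-0),.003*k[4]]]),[0,300,350,350,0,200])
K=F.x
LO=np.array([-177.97,-48.28,12.27,-77.06,2.81,-146.56]);HI=np.array([177.97,115.42,149.76,257.06,150.46,146.56])
def ik(p,R,q0):
    def f(q):
        P,Q=fk(q,K,C,S);return np.concatenate([(P-p)/2,np.degrees((Q.inv()*R).as_rotvec())])
    best=None
    for q in [q0]+[np.clip(np.array(q0)+d,LO+1,HI-1) for d in np.random.default_rng(0).uniform(-60,60,(25,6))]:
        r=least_squares(f,np.clip(q,LO+.1,HI-.1),bounds=(LO,HI))
        if r.cost<.05 and (best is None or np.abs(r.x-q0).max()<np.abs(best.x-q0).max()): best=r
        elif best is None or (best.cost>.05 and r.cost<best.cost): best=r
    return best.x,best.cost
E
python3 - <<'E'
from kin import *;from h import *
np.set_printoptions(precision=1,suppress=True)
print(B,K,F.fun)
def tool(heading,pitch,flip):  # pitch: angle from vertical-up of tool z (180 down)
    h=np.radians(heading);p=np.radians(pitch);f=np.array([np.cos(h),np.sin(h),0])
    z=f*np.sin(p)+np.array([0,0,np.cos(p)]); y=np.array([-f[1],f[0],0])*flip; return Ro.from_matrix(np.c_[np.cross(y,z),y,z])
for t in(25,35,45):
  for fl in(1,-1):
    q=D[-1][0]
    Rg=tool(-25,180+t,fl);hp=np.array([609,-138,27.]);
    qg,c=ik(hp+18.8*Rg.as_matrix()[:,2],Rg,q);print("t",t,"flip",fl,"grasp",qg,round(c,2))
    for xs in(-165,-90):
        Tn=Tz(550.2,239.3,-2); 
        R=tool(-2,90+t,fl);hp=(Tn@[xs-11,90,140+25+15*(xs<-100),1])[:3]
        qf,c=ik(hp+18.8*R.as_matrix()[:,2],R,qg);print("   xs",xs,qf,round(c,2))
s=env.state();p=viewer.grab_frame("wrist");save(p,"w1.png");print(p["mount"],s["ee_pos"],s["ee_rot"],s["qvel"])
E
```

```text
Traceback (most recent call last):
  File "kin.py", line 24, in <module>
    B=fit();C=B[1];S=B[2]
  File "kin.py", line 21, in fit
    eR=sum((fk(q,[0]*6,c,s)[1].inv()*rpy(r)).magnitude() for q,_,r in D)
  File "kin.py", line 21, in <genexpr>
    eR=sum((fk(q,[0]*6,c,s)[1].inv()*rpy(r)).magnitude() for q,_,r in D)
            ~~^^^^^^^^^^^^^
  File "kin.py", line 15, in fk
    R=Ro.from_euler("ZYZYZ",[q[0],q[1]+q[2],s[0]*q[3],q[4],s[1]*q[5]+c],degrees=True)
  File "scipy/spatial/transform/_rotation.pyx", line 1413, in scipy.spatial.transform._rotation.Rotation.from_euler
ValueError: Expected axis specification to be a non-empty string of upto 3 characters, got ZYZYZ
```

```bash
sed -i 's/R=Ro.from_euler("ZYZYZ",\[q\[0\],q\[1\]+q\[2\],s\[0\]\*q\[3\],q\[4\],s\[1\]\*q\[5\]+c\],degrees=True)/R=Ro.from_euler("ZYZ",[q[0],q[1]+q[2],s[0]*q[3]],degrees=True)*Ro.from_euler("YZ",[q[4],s[1]*q[5]+c],degrees=True)/' kin.py
cat > plan.py <<'E'
from kin import *;from h import *
np.set_printoptions(precision=1,suppress=True)
def tool(heading,pitch,flip):  # pitch: angle from vertical-up of tool z (180 down)
    h=np.radians(heading);p=np.radians(pitch);f=np.array([np.cos(h),np.sin(h),0])
    z=f*np.sin(p)+np.array([0,0,np.cos(p)]); y=np.array([-f[1],f[0],0])*flip; return Ro.from_matrix(np.c_[np.cross(y,z),y,z])
E
python3 - <<'E'
from plan import *
print(B,K,F.fun)
for t in(25,35,45):
  for fl in(1,-1):
    q=D[-1][0]
    Rg=tool(-25,180+t,fl);hp=np.array([609,-138,27.]);
    qg,c=ik(hp+18.8*Rg.as_matrix()[:,2],Rg,q);print("t",t,"flip",fl,"grasp",qg,round(c,2))
    for xs in(-165,-90):
        Tn=Tz(550.2,239.3,-2); 
        R=tool(-2,90+t,fl);hp=(Tn@[xs-11,90,140+25+15*(xs<-100),1])[:3]
        qf,c=ik(hp+18.8*R.as_matrix()[:,2],R,qg);print("   xs",xs,qf,round(c,2))
s=env.state();p=viewer.grab_frame("wrist");save(p,"w1.png");print(p["mount"],s["ee_pos"],s["ee_rot"],s["qvel"])
E
```

```text
(0.0012525960616383137, 90, (1, 1)) [ -3.1 135.4 598.2 417.8  23.9 337.9] [-10.6  -5.2  -0.2  -9.4  -5.5  -0.   -5.6 -10.    0.   -1.8 -11.9   0.2
  -0.    0.1]
t 25 flip 1 grasp [-14.9  44.6  77.9   4.3  82.2 -81.4] 0.0
   xs -165 [ 74.   19.4 141.  257.1  61.8  72.5] 31.64
   xs -90 [ 64.2  22.5 133.8 257.1  57.7  65.1] 1.1
t 25 flip -1 grasp [-14.9  44.6  77.9   4.3  82.2  98.6] 0.0
   xs -165 [  74.    19.4  141.   257.1   61.8 -107.5] 31.64
   xs -90 [  64.2   22.5  133.8  257.1   57.7 -114.9] 1.1
t 35 flip 1 grasp [-15.5  50.   70.2   5.4  94.4 -81.8] 0.0
   xs -165 [ 71.2  13.7 129.4 -77.1  53.1  42.9] 1.03
   xs -90 [ 60.2  16.8 123.8 -77.1  46.7  34.3] 15.47
t 35 flip -1 grasp [-15.5  50.   70.2   5.4  94.4  98.2] 0.0
   xs -165 [  71.2   13.7  129.4  -77.1   53.1 -137.1] 1.03
   xs -90 [  59.7   17.5  133.2  257.1   46.1 -120.8] 18.79
t 45 flip 1 grasp [-16.   55.6  62.9   6.6 106.  -81.8] 0.0
   xs -165 [ 66.1  10.3 126.  -65.5  46.1  27.1] 0.0
   xs -90 [ 56.3  14.3 123.2 -71.3  39.4  25.2] 0.0
t 45 flip -1 grasp [-16.   55.6  62.9   6.6 106.   98.2] 0.0
   xs -165 [  67.2   10.7  127.6  -70.    46.5 -146.6] 3.47
   xs -90 [ 42.   10.  118.2 -27.4  26.6 146.6] 199.66
[[   0.    -1.    -0.3   76.3]
 [   1.     0.     0.     0.1]
 [  -0.    -0.3    1.  -170.4]
 [   0.     0.     0.     1. ]] [ 602.6 -168.9  263.4] [168.7 -19.2 -18.5] [ 40.2  15.1 -55.2  -3.6  47.5  24.9]
```

View pics/w1.png

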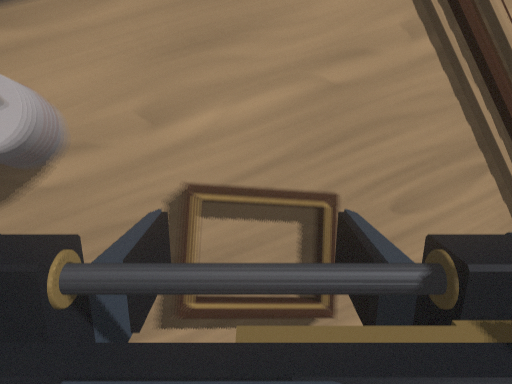

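The wrist view shows the frame at about (262,250) between the fingers, with the pot at left (25,120), clear of the grasp. The model needs a lateral offset, so I'll add one and then scan grasp options.

```bash
sed -i 's/a1,h,L1,L2,e,d=k/a1,h,L1,L2,e,d,l=k/; s/r\*np.cos(y),r\*np.sin(y),z\]/r*np.cos(y)-l*np.sin(y),r*np.sin(y)+l*np.cos(y),z]/; s/\[0\]\*6/[0]*7/; s/350,350,0,200\]/350,350,0,200,0]/' kin.py
python3 - <<'E'
from plan import *
print(K,F.fun)
Tn=Tz(550.2,239.3,-2)
for side in(1,-1):
 for t in(35,45,50):
  for fl in(1,-1):
    Rg=tool(-25,180+t,fl);hp=np.array([548.5,-209.3,27])+side*90*np.array([.423,.906,0])+28*np.array([.906,-.423,0])
    qg,c=ik(hp+18.8*Rg.as_matrix()[:,2],Rg,D[-1][0]);print("side",side,"t",t,"flip",fl,"grasp",qg,round(c,2))
    for xs in(-165,-90):
        R=tool(-2,90+t,fl);hp=(Tn@[xs-11,side*90,140+28+15*(xs<-100),1])[:3]
        qf,c=ik(hp+18.8*R.as_matrix()[:,2],R,qg);print("   xs",xs,qf,round(c,2))
E
```

```text
[  0.1 140.7 591.6 417.   25.3 335.7  11.6] [-0.2 -0.1  0.   0.   0.  -0.   0.1  0.1 -0.   0.   0.  -0.   0.   0.1]
side 1 t 35 flip 1 grasp [-16.4  50.6  69.3   4.9  94.8 -82.5] 0.0
   xs -165 [ 69.   13.3 128.7 -77.1  52.   40.8] 2.0
   xs -90 [ 57.8  17.3 132.4 257.1  45.2  57.5] 15.32
side 1 t 35 flip -1 grasp [-16.4  50.6  69.3   4.9  94.8  97.5] 0.0
   xs -165 [  67.4   13.3  139.   257.1   49.5 -115.6] 58.17
   xs -90 [  57.8   17.3  132.4  257.1   45.2 -122.5] 15.32
side 1 t 45 flip 1 grasp [-16.8  56.2  61.8   6.  106.6 -82.5] 0.0
   xs -165 [ 64.1  10.  125.7 -65.9  45.1  25.6] 0.0
   xs -90 [ 54.5  14.1 122.9 -71.6  38.4  23.9] 0.0
side 1 t 45 flip -1 grasp [-16.8  56.2  61.8   6.  106.6  97.5] 0.0
   xs -165 [ 46.4   3.9 122.  -24.8  29.5 146.6] 244.71
   xs -90 [ 41.    9.8 118.2 -28.2  26.3 146.6] 183.43
side 1 t 50 flip 1 grasp [-17.   59.1  58.2   6.6 112.3 -82.3] 0.0
   xs -165 [ 61.4   9.  123.3 -57.   43.2  15.1] 0.0
   xs -90 [ 52.2  13.3 120.2 -60.4  36.9  11.4] 0.0
side 1 t 50 flip -1 grasp [-17.   59.1  58.2   6.6 112.3  97.7] 0.0
   xs -165 [ 46.8   4.8 120.2 
[... 454 characters left out ...]
 flip 1 grasp [-29.1  55.4  63.8  -3.  105.7 -93.7] 0.0
   xs -165 [ 45.   -4.3 141.6 -76.4  32.1  21.2] 0.0
   xs -90 [ 32.7   3.1 140.2 257.1  23.7  39. ] 3.87
side -1 t 45 flip -1 grasp [-29.1  55.4  63.8  -3.  105.7  86.3] 0.0
   xs -165 [  42.    -4.3  147.6  257.1   28.4 -134.8] 28.0
   xs -90 [  32.7    3.1  140.2  257.1   23.7 -141. ] 3.87
side -1 t 50 flip 1 grasp [-29.   58.3  60.2  -3.3 111.4 -93.8] 0.0
   xs -165 [ 41.3  -5.2 138.4 -61.7  30.    3.9] 0.0
   xs -90 [ 31.1   2.2 134.5 -69.3  22.1   4.4] 0.0
side -1 t 50 flip -1 grasp [-29.   58.3  60.2  -3.3 111.4  86.2] 0.0
   xs -165 [ 30.1  -7.4 135.9 -33.7  22.9 146.6] 35.77
   xs -90 [ 24.2   0.9 131.6 -37.5  17.7 146.6] 25.08
```

```bash
cat >> plan.py <<'E'
Tn=Tz(550.2,239.3,-2)
t=48
def tcp(hp,R): return np.array(hp,float)+env.hold_point_z*R.as_matrix()[:,2]
def rel(P,R,P0=None,R0=None):
    s=env.state()
    P0=s["ee_pos"] if P0 is None else P0; R0=rpy(s["ee_rot"]) if R0 is None else R0
    return np.round((P-P0)/120,3),np.round((R*R0.inv()).as_rotvec()/1.5,3)
def fhold(side,u,h): return np.array([548.5,-209.3,h])+side*90*np.array([.423,.906,0])+u*np.array([.906,-.423,0])
def shold(xs,ys,z): return (Tn@[xs,ys,z,1])[:3]
RG=tool(-25,180+t,1); RH=tool(-2,90+t,1)
E
python3 - <<'E'
from plan import *
np.set_printoptions(precision=3,suppress=True)
s=env.state();print(s["ee_pos"],s["ee_rot"],s["qpos"])
hov=tcp(fhold(1,28,130),RG);print("hover",hov,RG.as_euler("xyz",degrees=True),"grasp",tcp(fhold(1,28,28),RG),rel(hov,RG))
# joint path check: yaw spin from current at same place
q=s["qpos"]
for hp,R in((fhold(1,28,130),tool(-25,180,1)),(fhold(1,28,130),RG),(fhold(1,28,28),RG),(fhold(1,28,250),RG)):
    q1,c=ik(tcp(hp,R),R,q);print(np.round(q1,1),round(c,2));q=q1
E
```

```text
[ 610.465 -164.887  268.565] [169.076 -19.943 -18.196] [ -8.794  13.068  92.819 -16.696  57.27  108.318]
hover [ 599.276 -133.7    117.42 ] [180. -48. 155.] grasp [ 599.276 -133.7     15.42 ] (array([-0.093,  0.26 , -1.26 ]), array([ 0.529, -0.032,  2.02 ]))
[-13.9  27.4  90.8  -0.   61.8 -78.9] 0.0
[-16.9  52.9  55.6   6.9 119.1 -81.2] 0.0
[-16.9  57.9  59.6   6.4 110.1 -82.4] 0.0
[-16.9  49.   46.6   8.  131.8 -79.2] 0.0
```

apply_moves --delta_pos '[[0,0,0],[0,0,0],[0,0,0],[0,0,0],[0,0,0],[0,0,0],[0,0,0],[0,0,0],[0,0,0],[0,0,0]]' --rot '[[0,0,0.8],[0,0,0.8],[0,0,0.8],[0,0,0.8],[0,0,0.8],[0,0,0.8],[0,0,0.8],[0,0,0.8],[0,0,0.8],[0,0,0.8]]' --hand '[1,1,1,1,1,1,1,1,1,1]'

```text
time_s: 4.32
ee_pos: [601.0, -171.5, 262.5]
ee_rot: [168.7, -19.0, 50.6]
force: [-0.5, -0.8, 0.3]
gripper_width: 91.1
gripper_force: 0.0
```

apply_moves --delta_pos '[[0,0,0],[0,0,0],[0,0,0],[0,0,0],[0,0,0],[0,0,0],[0,0,0],[0,0,0],[0,0,0],[0,0,0]]' --rot '[[0,0,0.8],[0,0,0.8],[0,0,0.8],[0,0,0.8],[0,0,0.8],[0,0,0.8],[0,0,0.8],[0,0,0.8],[0,0,0.8],[0,0,0.8]]' --hand '[1,1,1,1,1,1,1,1,1,1]'

```text
time_s: 5.15
ee_pos: [601.7, -171.6, 261.6]
ee_rot: [169.0, -19.0, 119.3]
force: [0.9, -0.3, -0.7]
gripper_width: 91.0
gripper_force: 0.0
```

Run:
```python
from plan import *
np.set_printoptions(precision=3,suppress=True)
s=env.state();print(s["time_s"],s["ee_pos"],s["ee_rot"],s["qpos"],s["qvel"])
print(rel(tcp(fhold(1,28,130),RG),RG))
```

```text
5.15 [ 601.736 -171.63   261.621] [168.99  -19.008 119.251] [-27.357  26.227  73.887  19.597  89.79  -56.546] [  3.921   9.39  -15.4    -7.527  21.359 -38.856]
(array([-0.021,  0.316, -1.202]), array([0.153, 0.327, 0.477]))
```

apply_moves --delta_pos '[[0,0.1,-0.1],[0,0.2,-0.3],[0,0.32,-0.5],[-0.02,0.32,-0.7],[-0.02,0.32,-0.9],[-0.02,0.32,-1],[-0.02,0.32,-1],[-0.02,0.32,-1],[-0.02,0.32,-1],[-0.02,0.32,-1]]' --rot '[[0.153,0.327,0.477],[0.153,0.327,0.477],[0.153,0.327,0.477],[0.153,0.327,0.477],[0.153,0.327,0.477],[0.153,0.327,0.477],[0.153,0.327,0.477],[0.153,0.327,0.477],[0.153,0.327,0.477],[0.153,0.327,0.477]]' --hand '[1,1,1,1,1,1,1,1,1,1]'

```text
time_s: 5.98
ee_pos: [599.3, -132.1, 142.9]
ee_rot: [-179.8, -47.9, 154.4]
force: [-0.8, -0.5, 0.7]
gripper_width: 91.3
gripper_force: 0.0
```

```bash
cat >> plan.py <<'E'
def wcam(p,s):
    M=np.array(p["mount"]);Rt=rpy(s["ee_rot"]).as_matrix()
    Rc=Rt@M[:3,:3];tc=Rt@M[:3,3]+s["ee_pos"]; q=dict(p);q["R"]=Rc.T;q["t"]=-Rc.T@tc;return q
E
python3 - <<'E'
from plan import *
np.set_printoptions(precision=3,suppress=True)
s=env.state();p=wcam(viewer.grab_frame("wrist"),s)
print(s["time_s"],s["ee_pos"],s["ee_rot"],s["qpos"],s["qvel"])
print(rel(tcp(fhold(1,28,28),RG),RG))
o=p["pixels"].copy()
cs,_=cv2.findContours(render(p,FR,Tz(548.5,-209.3,155,16)).astype(np.uint8),cv2.RETR_LIST,cv2.CHAIN_APPROX_NONE);cv2.drawContours(o,cs,-1,(0,255,0),1)
cv2.imwrite("pics/w2.png",o[:,:,::-1])
E
```

```text
5.9833 [ 599.273 -132.148  142.873] [-179.817  -47.933  154.437] [-16.913  51.703  54.316   7.302 121.399 -80.363] [-1.015 -2.408  0.111  0.146  0.43  -0.285]
(array([ 0.002, -0.01 , -1.071]), array([0.002, 0.001, 0.005]))
```

View pics/w2.png

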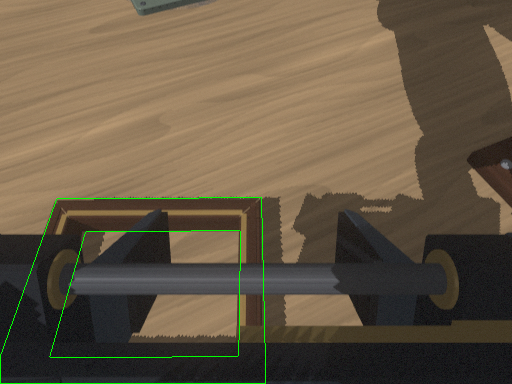

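The fitted outline coincides with the frame in the wrist view: bar at column 252, midway between the fingertips at 168 and 340. I'll descend now.

apply_moves --delta_pos '[[0,-0.01,-0.2],[0,-0.01,-0.45],[0,-0.01,-0.7],[0,-0.01,-0.85],[0,-0.01,-0.95],[0,-0.01,-1],[0,-0.01,-1],[0,-0.01,-1]]' --rot '[[0,0,0.005],[0,0,0.005],[0,0,0.005],[0,0,0.005],[0,0,0.005],[0,0,0.005],[0,0,0.005],[0,0,0.005]]' --hand '[1,1,1,1,0.8,0.7,0.7,0.7]'

```text
time_s: 6.7
ee_pos: [599.6, -133.3, 24.2]
ee_rot: [-179.9, -47.9, 155.0]
force: [-0.5, -0.9, -0.5]
gripper_width: 67.5
gripper_force: 0.0
```

apply_moves --delta_pos '[[0,0,-0.04],[0,0,-0.06],[0,0,-0.06],[0,0,-0.06]]' --rot '[[0,0,0],[0,0,0],[0,0,0],[0,0,0]]' --hand '[0.6,0.5,0.5,0.5]'

```text
time_s: 7.03
ee_pos: [599.3, -132.8, 15.5]
ee_rot: [-179.9, -48.1, 155.0]
force: [0.6, 0.7, 0.1]
gripper_width: 45.9
gripper_force: 0.0
```

apply_moves --delta_pos '[[0,0,0],[0,0,0],[0,0,0],[0,0,0],[0,0,0],[0,0,0],[0,0,0],[0,0,0]]' --rot '[[0,0,0],[0,0,0],[0,0,0],[0,0,0],[0,0,0],[0,0,0],[0,0,0],[0,0,0]]' --hand '[0.3,0.2,0.1,0,0,0,0,0]' --newtons 35

```text
time_s: 7.7
ee_pos: [599.0, -133.1, 15.4]
ee_rot: [-179.9, -48.1, 155.0]
force: [-0.9, -0.7, 0.3]
gripper_width: 20.0
gripper_force: 35.0
```

Gripped at a width of 20.0 mm, as the bar should be. Next I'll lift and check waypoints.

apply_moves --delta_pos '[[0,0,0.1],[0,0,0.2],[0,0,0.4],[0,0,0.6],[0,0,0.8],[0,0,1],[0,0,1],[0,0,1]]' --rot '[[0,0,0],[0,0,0],[0,0,0],[0,0,0],[0,0,0],[0,0,0],[0,0,0],[0,0,0]]' --hand '[0,0,0,0,0,0,0,0]'

```text
time_s: 8.37
ee_pos: [600.1, -132.8, 136.7]
ee_rot: [180.0, -47.8, 155.1]
force: [-0.2, 0.4, -3.1]
gripper_width: 19.9
gripper_force: 35.0
```

Run:
```python
from plan import *
np.set_printoptions(precision=3,suppress=True)
s=env.state();print(s["time_s"],s["ee_pos"],s["ee_rot"],s["force"],s["gripper_width"])
q=s["qpos"];P,R=s["ee_pos"],rpy(s["ee_rot"])
for n,hp,R1 in(("B",(560,-60,250),tool(-22,90+t+60,1)),("C",(480,40,290),tool(-15,90+t+30,1)),("C1",(400,140,310),tool(-8,90+t+10,1)),("C2",(365,240,300),tool(-2,90+t,1)),("D",shold(-182,88,250),RH),("E",shold(-182,88,140+28+16),RH),("F",shold(-102,88,140+28+16),RH),("G",shold(-102,88,140+28),RH)):
    P1=tcp(hp,R1);q1,c=ik(P1,R1,q);print(n,np.round(q1),round(c,2),np.round(P1),*rel(P1,R1,P,R),np.round(R1.as_euler("xyz",degrees=True)));q,P,R=q1,P1,R1
```

```text
8.3667 [ 600.121 -132.813  136.701] [179.97  -47.775 155.119] [-0.234  0.413 -3.113] 19.895709613651157
B [ -9.  26.  78.   4.  94. -78.] 0.0 [555. -58. 232.] [-0.379  0.625  0.795] [-0.138 -0.318  0.033] [180. -18. 158.]
C [  6.   2. 103.  -5.  64. -67.] 0.0 [484.  39. 272.] [-0.59   0.807  0.329] [-0.111 -0.331  0.08 ] [180.  12. 165.]
C1 [ 33. -10. 117. -26.  51. -37.] 0.0 [410. 139. 294.] [-0.616  0.83   0.187] [-0.046 -0.228  0.081] [-180.   32.  172.]
C2 [ 56.  -8. 122. -47.  51.  -7.] 0.0 [378. 240. 286.] [-0.269  0.841 -0.067] [-0.01  -0.116  0.07 ] [180.  42. 178.]
D [ 63.   4. 119. -52.  50.   7.] 0.0 [384. 333. 236.] [ 0.053  0.78  -0.417] [0. 0. 0.] [180.  42. 178.]
E [ 63.   9. 125. -60.  44.  20.] 0.0 [384. 333. 170.] [ 0.    0.   -0.55] [0. 0. 0.] [180.  42. 178.]
F [ 53.  12. 120. -62.  38.  13.] 0.0 [464. 330. 170.] [ 0.666 -0.023  0.   ] [0. 0. 0.] [180.  42. 178.]
G [ 53.  13. 122. -65.  37.  17.] 0.0 [464. 330. 154.] [ 0.     0.    -0.133] [0. 0. 0.] [180.  42. 178.]
```

apply_moves --delta_pos '[[-0.04,0.06,0.1],[-0.1,0.15,0.25],[-0.17,0.28,0.4],[-0.25,0.42,0.55],[-0.32,0.53,0.7],[-0.38,0.62,0.8]]' --rot '[[-0.01,-0.03,0],[-0.035,-0.08,0.01],[-0.07,-0.15,0.015],[-0.1,-0.22,0.02],[-0.12,-0.28,0.03],[-0.138,-0.318,0.033]]' --hand '[0,0,0,0,0,0]'

```text
time_s: 8.87
ee_pos: [552.1, -56.9, 232.8]
ee_rot: [180.0, -18.1, 158.0]
force: [0.5, 0.4, -2.5]
gripper_width: 19.7
gripper_force: 35.0
```

apply_moves --delta_pos '[[-0.1,0.13,0.06],[-0.2,0.27,0.11],[-0.3,0.4,0.17],[-0.4,0.54,0.22],[-0.5,0.68,0.28],[-0.59,0.81,0.33]]' --rot '[[-0.02,-0.055,0.015],[-0.04,-0.11,0.03],[-0.055,-0.165,0.04],[-0.075,-0.22,0.055],[-0.09,-0.275,0.065],[-0.11,-0.33,0.08]]' --hand '[0,0,0,0,0,0]'

```text
time_s: 9.37
ee_pos: [480.7, 39.5, 269.6]
ee_rot: [-180.0, 11.6, 165.0]
force: [0.8, 0.6, -2.3]
gripper_width: 19.5
gripper_force: 35.0
```

apply_moves --delta_pos '[[-0.1,0.14,0.03],[-0.2,0.28,0.06],[-0.3,0.42,0.1],[-0.4,0.55,0.13],[-0.5,0.7,0.16],[-0.62,0.83,0.19],[-0.62,0.83,0.19]]' --rot '[[-0.008,-0.04,0.013],[-0.015,-0.08,0.027],[-0.023,-0.11,0.04],[-0.03,-0.15,0.055],[-0.04,-0.19,0.07],[-0.046,-0.228,0.081],[-0.046,-0.228,0.081]]' --hand '[0,0,0,0,0,0,0]'

```text
time_s: 9.95
ee_pos: [403.3, 140.2, 290.4]
ee_rot: [-179.9, 31.3, 172.4]
force: [0.7, -1.5, -3.6]
gripper_width: 19.5
gripper_force: 35.0
```

Run:
```python
from plan import *
np.set_printoptions(precision=3,suppress=True)
s=env.state();print(s["time_s"],s["ee_pos"],s["ee_rot"],s["qpos"],s["gripper_width"])
P,R=s["ee_pos"],rpy(s["ee_rot"])
for n,hp,R1 in(("C2",(360,240,300),RH),("D",shold(-192,88,270),RH)):
    P1=tcp(hp,R1);print(n,np.round(P1),*rel(P1,R1,P,R));P,R=P1,R1
```

```text
9.95 [403.283 140.217 290.436] [-179.932   31.274  172.411] [ 33.026 -10.655 117.443 -25.681  51.435 -37.059] 19.48397578727423
C2 [373. 240. 286.] [-0.256  0.828 -0.037] [-0.01  -0.124  0.065]
D [374. 334. 256.] [ 0.012  0.783 -0.25 ] [0. 0. 0.]
```

apply_moves --delta_pos '[[-0.05,0.15,0],[-0.1,0.3,-0.01],[-0.16,0.47,-0.02],[-0.21,0.65,-0.03],[-0.26,0.83,-0.04],[-0.26,0.83,-0.04]]' --rot '[[-0.002,-0.025,0.013],[-0.004,-0.05,0.026],[-0.006,-0.075,0.04],[-0.008,-0.1,0.052],[-0.01,-0.124,0.065],[-0.01,-0.124,0.065]]' --hand '[0,0,0,0,0,0]'

```text
time_s: 10.45
ee_pos: [375.2, 240.5, 285.8]
ee_rot: [-180.0, 42.0, 178.0]
force: [-0.2, 0.6, -2.6]
gripper_width: 19.9
gripper_force: 35.0
```

apply_moves --delta_pos '[[0,0.13,-0.04],[0,0.26,-0.08],[0,0.39,-0.12],[0,0.52,-0.16],[0,0.65,-0.2],[0,0.78,-0.25],[0,0.78,-0.25],[0,0.78,-0.25],[0,0.78,-0.25]]' --rot '[[0,0,0],[0,0,0],[0,0,0],[0,0,0],[0,0,0],[0,0,0],[0,0,0],[0,0,0],[0,0,0]]' --hand '[0,0,0,0,0,0,0,0,0]'

```text
time_s: 11.2
ee_pos: [377.3, 330.1, 258.1]
ee_rot: [-180.0, 42.2, 177.5]
force: [-0.3, 0.1, -1.7]
gripper_width: 19.8
gripper_force: 35.0
```

Run:
```python
from plan import *
np.set_printoptions(precision=2,suppress=True)
s=env.state();a=viewer.grab_frame("side");w=wcam(viewer.grab_frame("wrist"),s)
print(s["time_s"],s["ee_pos"],s["ee_rot"],s["qpos"],s["gripper_width"])
Rt=rpy(s["ee_rot"]).as_matrix();hp=s["ee_pos"]-18.8*Rt[:,2]
h=np.radians(-2);f=np.array([np.cos(h),np.sin(h),0]);l=np.array([-f[1],f[0],0])
c=hp+12*f-90*l-28*np.array([0,0,1]);print("frame centre",c)
# frame axes: x_f(short)=up, y=l, z=f
T=np.eye(4);T[:3,:3]=np.c_[[0,0,1],l,f];T[:3,3]=c
for n,p in(("s",a),("w",w)):
    o=p["pixels"].copy()
    for bx,TT in((FR,T),([((-126,-16,176),(130,16,200))],Tn),([((64-0.3,-100,60),(80,100,220))],Tn)):
        cs,_=cv2.findContours(render(p,bx,TT).astype(np.uint8),cv2.RETR_LIST,cv2.CHAIN_APPROX_NONE);cv2.drawContours(o,cs,-1,(0,255,0),1)
    p["o"]=o
im=np.hstack([cv2.resize(a["o"][120:280,150:330],(450,400)),cv2.resize(w["o"],(350,263))[:,:] if 0 else cv2.resize(w["o"],(350,400))])
cv2.imwrite("pics/e.png",im[:,:,::-1])
save(w,"w_raw.png")
for p in(a,w):
    for q in("bar_end","bar_root"): print(q,[(np.round(r["position"]),round(r["score"],2)) for r in spotter.landmark_of(p,q)[:2]],proj(p,(Tn@[-120 if q=="bar_end" else 130,0,200,1])[:3]))
```

```text
11.2 [377.33 330.08 258.09] [-179.99   42.16  177.54] [ 64.1    1.94 117.16 -49.94  53.58   4.91] 19.78833228160115
frame centre [373.57 240.27 244.03]
bar_end [(array([277., 217.]), 0.86)] [277.19 213.35]
bar_root [(array([190., 181.]), 0.85)] [188.79 177.87]
bar_end [(array([146., 198.]), 0.85)] [144.82 199.73]
bar_root [] [194.13 291.  ]
```

View pics/e.png

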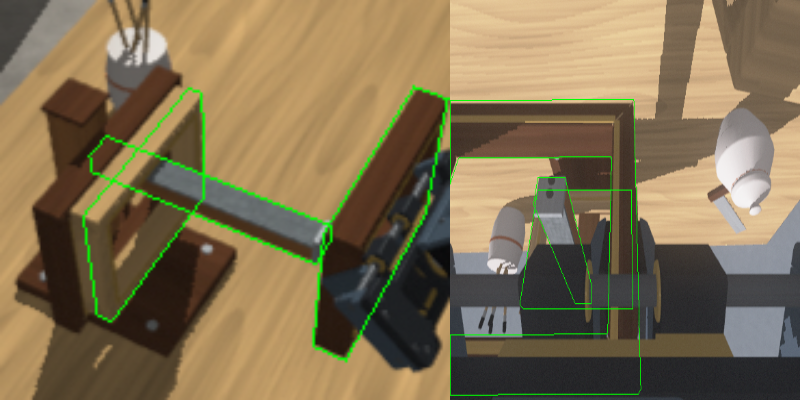

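Both overlays fit. In the side view the held frame is at right (380,220) with the bar end at (325,235). In the wrist view the bar's stop plate at (550,180) lies inside the frame's opening. I'll lower to insertion height and then move in along the arm.

apply_moves --delta_pos '[[0,0,-0.12],[0,0,-0.24],[0,0,-0.36],[0,0,-0.48],[0,0.01,-0.6],[0,0.02,-0.72],[0,0.02,-0.72],[0,0.02,-0.72]]' --rot '[[0,0,0],[0,0,0],[0,0,0],[0,0,0],[0,0,0],[0,0,0],[0,0,0],[0,0,0]]' --hand '[0,0,0,0,0,0,0,0]'

```text
time_s: 12.17
ee_pos: [377.8, 334.5, 173.7]
ee_rot: [179.7, 42.3, 177.4]
force: [-0.7, -1.6, 2.1]
gripper_width: 19.9
gripper_force: 35.0
```

```bash
cat >> plan.py <<'E'
def held(s):
    R=rpy(s["ee_rot"]).as_matrix();hp=s["ee_pos"]-18.8*R[:,2];a=np.radians(t)
    # tool: z=cos t*F - sin t*U ; x: U cos t + F sin t  (flip 1)
    z,x,y=R[:,2],R[:,0],R[:,1]; Fv=np.cos(a)*z+np.sin(a)*x; U=np.cos(a)*x-np.sin(a)*z
    c=hp+12*Fv-90*y-28*U; T=np.eye(4);T[:3,:3]=np.c_[U,y,Fv];T[:3,3]=c; return T
E
python3 - <<'E'
from plan import *
np.set_printoptions(precision=3,suppress=True)
s=env.state();T=held(s);print(s["time_s"],s["ee_pos"],s["ee_rot"],T[:3])
print("in stand",np.linalg.inv(Tn)@T[:,3],"target delta",((Tn@[-92,0,157,1])-T[:,3])[:3]/120)
print(ik(s["ee_pos"]+[85,2,0],rpy(s["ee_rot"]),s["qpos"]))
E
```

```text
12.1667 [377.767 334.49  173.725] [179.692  42.347 177.442] [[ -0.994   0.041  -0.098 388.082]
 [  0.04    0.999   0.008 243.995]
 [  0.099   0.004  -0.995 172.562]]
in stand [-162.183   -0.966  172.562    1.   ] target delta [ 0.585 -0.012 -0.13 ]
(array([ 53.936,  12.141, 119.735, -61.839,  39.325,  13.308]), np.float64(1.4690498167130337e-22))
```

```bash
sed -i 's/Fv=np.cos(a)\*z+np.sin(a)\*x; U=np.cos(a)\*x-np.sin(a)\*z/Fv=np.cos(a)*z-np.sin(a)*x; U=-np.cos(a)*x-np.sin(a)*z/' plan.py
python3 - <<'E'
from plan import *
np.set_printoptions(precision=3,suppress=True)
s=env.state();T=held(s);print(s["ee_pos"],T[:3])
print("in stand",np.linalg.inv(Tn)@T[:,3],"target delta",((Tn@[-92,0,157,1])-T[:,3])[:3]/120)
E
```

```text
[377.767 334.49  173.725] [[ -0.006   0.041   0.999 373.584]
 [ -0.004   0.999  -0.041 244.643]
 [  1.      0.004   0.006 159.335]]
in stand [-176.695   -0.825  159.335    1.   ] target delta [ 0.706 -0.018 -0.019]
```

apply_moves --delta_pos '[[0.08,0,0],[0.16,0,0],[0.24,-0.01,0],[0.32,-0.01,0],[0.4,-0.02,0],[0.48,-0.02,0],[0.56,-0.02,0],[0.64,-0.02,0],[0.71,-0.02,0],[0.71,-0.02,0]]' --rot '[[0,0,0],[0,0,0],[0,0,0],[0,0,0],[0,0,0],[0,0,0],[0,0,0],[0,0,0],[0,0,0],[0,0,0.008]]' --hand '[0,0,0,0,0,0,0,0,0,0]'

```text
time_s: 13.0
ee_pos: [463.9, 331.9, 172.3]
ee_rot: [179.8, 42.2, 178.2]
force: [-1.4, -0.3, -1.5]
gripper_width: 19.9
gripper_force: 35.0
```

Run:
```python
from plan import *
np.set_printoptions(precision=3,suppress=True)
s=env.state();a=viewer.grab_frame("side");w=wcam(viewer.grab_frame("wrist"),s)
T=held(s);print(s["time_s"],s["ee_pos"],s["force"],T[:3])
print("in stand",np.linalg.inv(Tn)@T[:,3],"delta to seat",((Tn@[-92,0,140,1])-T[:,3])[:3]/120)
for p in(a,w):
    o=p["pixels"].copy()
    for bx,TT in((FR,T),([((-126,-16,176),(130,16,200))],Tn)):
        cs,_=cv2.findContours(render(p,bx,TT).astype(np.uint8),cv2.RETR_LIST,cv2.CHAIN_APPROX_NONE);cv2.drawContours(o,cs,-1,(0,255,0),1)
    p["o"]=o
im=np.hstack([cv2.resize(a["o"][150:280,200:340],(450,400)),cv2.resize(w["o"],(350,400))])
cv2.imwrite("pics/f.png",im[:,:,::-1])
```

```text
13.0 [463.892 331.937 172.313] [-1.357 -0.328 -1.462] [[ -0.004   0.029   1.    460.739]
 [ -0.002   1.     -0.029 242.022]
 [  1.      0.002   0.004 158.085]]
in stand [-89.502  -0.402 158.085   1.   ] delta to seat [-0.021  0.004 -0.151]
```

View pics/f.png

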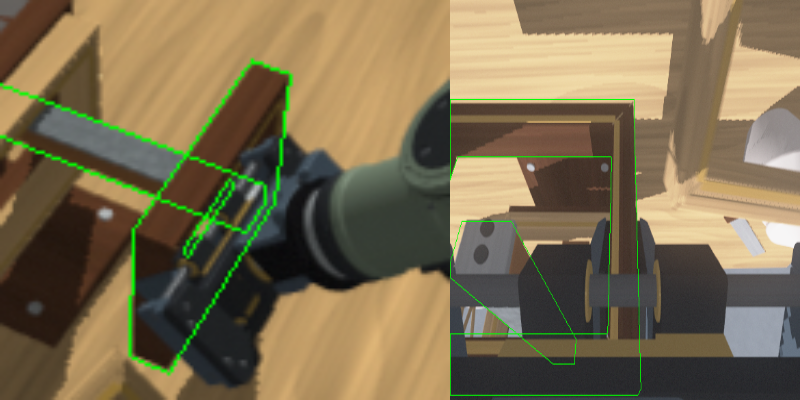

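The frame is around the arm and square to it, with the stop plate behind it. I'll lower it slowly and watch the force.

apply_moves --delta_pos '[[0,0,-0.02],[0,0,-0.045],[0,0,-0.07],[0,0,-0.09],[0,0,-0.11],[0,0,-0.12],[0,0,-0.12],[0,0,-0.12]]' --rot '[[0,0,0],[0,0,0],[0,0,0],[0,0,0],[0,0,0],[0,0,0],[0,0,0],[0,0,0]]' --hand '[0,0,0,0,0,0,0,0]'

```text
time_s: 13.77
ee_pos: [462.4, 331.6, 158.0]
ee_rot: [179.8, 42.2, 178.2]
force: [-0.8, 0.7, -1.9]
gripper_width: 20.0
gripper_force: 35.0
```

apply_moves --delta_pos '[[0,0,-0.01],[0,0,-0.02],[0,0,-0.02],[0,0,-0.02]]' --rot '[[0,0,0],[0,0,0],[0,0,0],[0,0,0]]' --hand '[0,0,0,0]'

```text
time_s: 14.1
ee_pos: [462.4, 331.6, 155.7]
ee_rot: [179.8, 42.2, 178.2]
force: [0.1, 0.5, -3.0]
gripper_width: 19.9
gripper_force: 35.0
```

apply_moves --delta_pos '[[0,0,-0.008],[0,0,-0.015],[0,0,-0.015],[0,0,-0.015]]' --rot '[[0,0,0],[0,0,0],[0,0,0],[0,0,0]]' --hand '[0,0,0,0]'

```text
time_s: 14.43
ee_pos: [462.4, 331.6, 153.9]
ee_rot: [179.8, 42.2, 178.2]
force: [0.2, -0.6, -3.3]
gripper_width: 20.0
gripper_force: 35.0
```

apply_moves --delta_pos '[[0,0,-0.008],[0,0,-0.012],[0,0,-0.012],[0,0,-0.012]]' --rot '[[0,0,0],[0,0,0],[0,0,0],[0,0,0]]' --hand '[0,0,0,0]'

```text
time_s: 14.77
ee_pos: [462.8, 331.5, 153.6]
ee_rot: [179.8, 42.4, 178.2]
force: [-3.7, -1.3, 5.3]
gripper_width: 19.5
gripper_force: 35.0
```

apply_moves --delta_pos '[[0,0,0.008],[0,0,0.008],[0,0,0.008],[0,0,0.008]]' --rot '[[0,0,0],[0,0,0],[0,0,0],[0,0,0]]' --hand '[0,0,0,0]' --newtons 8

```text
time_s: 15.1
ee_pos: [462.5, 331.6, 153.6]
ee_rot: [179.8, 42.3, 178.2]
force: [-1.0, 0.2, 2.6]
gripper_width: 20.3
gripper_force: 8.0
```

apply_moves --delta_pos '[[0,0,0],[0,0,0],[0,0,0],[0,0,0],[0,0,0],[0,0,0],[0,0,0],[0,0,0],[0,0,0]]' --rot '[[0,0,0],[0,0,0],[0,0,0],[0,0,0],[0,0,0],[0,0,0],[0,0,0],[0,0,0],[0,0,0]]' --hand '[0.22,0.24,0.28,0.33,0.4,0.45,0.5,0.5,0.5]'

```text
time_s: 15.85
ee_pos: [462.4, 331.6, 153.4]
ee_rot: [179.8, 42.2, 178.2]
force: [0.2, -0.7, -0.2]
gripper_width: 45.5
gripper_force: 0.0
```

Run:
```python
from plan import *
np.set_printoptions(precision=3,suppress=True)
s=env.state();a=viewer.grab_frame("side");w=wcam(viewer.grab_frame("wrist"),s)
print(s["time_s"],s["ee_pos"],s["force"],s["gripper_width"])
print(s["ee_pos"]-18.8*rpy(s["ee_rot"]).as_matrix()[:,2])
im=np.hstack([cv2.resize(a["pixels"][150:280,200:340],(450,400)),cv2.resize(w["pixels"],(350,400))])
cv2.imwrite("pics/g.png",im[:,:,::-1])
# retreat: along -tool z
z=rpy(s["ee_rot"]).as_matrix()[:,2];q=s["qpos"]
for d in(60,100):
    q,c=ik(s["ee_pos"]-d*z,rpy(s["ee_rot"]),q);print("retreat",d,-d*z/120,q,c)
```

```text
15.85 [462.378 331.609 153.422] [ 0.225 -0.717 -0.151] 45.51384109893544
[449.745 331.945 167.341]
retreat 60 [-0.336  0.009  0.37 ] [ 58.189   7.917 120.74  -57.741  43.347  10.967] 9.47620078561968e-25
retreat 100 [-0.56   0.015  0.617] [ 61.702   4.63  119.4   -53.498  48.297   7.874] 9.215612389525187e-23
```

View pics/g.png

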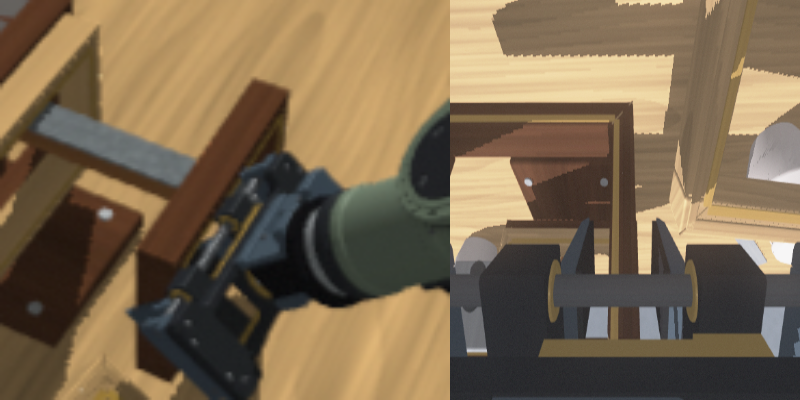

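The frame now hangs on the arm, with the fingers open either side of the short bar. I'll back straight out.

apply_moves --delta_pos '[[-0.05,0,0],[-0.12,0,0],[-0.2,0,0],[-0.3,0,0],[-0.4,0.02,0],[-0.5,0.02,0],[-0.6,0.02,0],[-0.65,0.02,0],[-0.65,0.02,0.1]]' --rot '[[0,0,0],[0,0,0],[0,0,0],[0,0,0],[0,0,0],[0,0,0],[0,0,0],[0,0,0],[0,0,0]]' --hand '[0.5,0.5,0.5,0.5,0.5,0.5,0.5,0.5,0.5]'

```text
time_s: 16.7
ee_pos: [382.1, 332.9, 163.5]
ee_rot: [-179.9, 42.1, 178.5]
force: [0.1, 0.1, 0.4]
gripper_width: 45.6
gripper_force: 0.0
```

Run:
```python
from plan import *
np.set_printoptions(precision=3,suppress=True)
s=env.state();print(s["time_s"],s["ee_pos"],s["ee_rot"],s["qpos"],s["force"])
P,R0=s["ee_pos"],rpy(s["ee_rot"]);q=s["qpos"]
for fl in(1,-1):
  for pit in(180,160,150):
    R=tool(-2,pit,fl);print(fl,pit)
    q=s["qpos"]
    for xs,z in((-150,270),(-125,206),(20,206)):
        P1=(Tn@[xs,0,z,1])[:3];q,c=ik(P1,R,q);print("  ",xs,np.round(q),round(c,2),rel(P1,R,P,R0) if xs<-140 else "")
```

```text
16.7 [382.054 332.941 163.477] [-179.855   42.08   178.538] [ 63.395   9.317 125.477 -61.666  43.667  21.084] [0.115 0.053 0.439]
1 180
   -150 [ 30.   7.  97.   0.  76. -58.] 0.0 (array([ 0.152, -0.737,  0.888]), array([ 0.016,  0.489, -0.005]))
   -125 [ 28.  11. 101.   0.  68. -60.] 0.0 
   20 [ 22.  22.  84.  -0.  73. -66.] 0.0 
1 160
   -150 [ 39.  -1. 108. -15.  59. -42.] 0.0 (array([ 0.152, -0.737,  0.888]), array([ 0.009,  0.257, -0.005]))
   -125 [ 37.   3. 113. -17.  49. -42.] 0.0 
   20 [ 27.  14. 100. -13.  49. -54.] 0.0 
1 150
   -150 [ 45.  -4. 114. -28.  52. -29.] 0.0 (array([ 0.152, -0.737,  0.888]), array([ 0.006,  0.14 , -0.005]))
   -125 [ 42.   1. 120. -32.  41. -25.] 0.0 
   20 [ 30.  11. 107. -26.  38. -41.] 0.0 
-1 180
   -150 [ 30.   7.  97.   0.  76. 122.] 0.0 (array([ 0.152, -0.737,  0.888]), array([-0.75 ,  0.025,  1.95 ]))
   -125 [ 28.  11. 101.  -0.  68. 120.] 0.0 
   20 [ 22.  22.  84.  -0.  73. 114.] 0.0 
-1 160
   -150 [ 39.  -1. 108. -15.  59. 138.] 0.0 (array([ 0.152, -0.737,  0.888]), array([-1.077,  0.035,  1.79 ]))
   -125 [ 37.   3. 113. -17.  49. 138.] 0.0 
   20 [ 27.  14. 100. -13.  49. 126.] 0.0 
-1 150
   -150 [ 43.  -4. 114. -25.  51. 147.] 2.26 (array([ 0.152, -0.737,  0.888]), array([-1.229,  0.04 ,  1.69 ]))
   -125 [ 40.   1. 119. -26.  41. 147.] 5.41 
   20 [ 30.  11. 107. -26.  38. 139.] 0.0
```

apply_moves --delta_pos '[[0,0,0.2],[0,0,0.4],[0,-0.1,0.6],[0,-0.25,0.75],[0.05,-0.4,0.89],[0.1,-0.55,0.89],[0.15,-0.74,0.89],[0.15,-0.74,0.89],[0.15,-0.74,0.89],[0.15,-0.74,0.89]]' --rot '[[0.001,0.06,0],[0.004,0.12,0],[0.006,0.2,0],[0.01,0.27,0],[0.013,0.35,0],[0.014,0.42,-0.005],[0.016,0.489,-0.005],[0.016,0.489,-0.005],[0.016,0.489,-0.005],[0.016,0.489,-0.005]]' --hand '[0.5,0.5,0.5,0.6,0.7,0.8,0.9,1,1,1]'

```text
time_s: 17.53
ee_pos: [403.7, 244.7, 271.5]
ee_rot: [180.0, 0.2, 177.6]
force: [-0.5, 0.6, -0.2]
gripper_width: 88.9
gripper_force: 0.0
```

Run:
```python
from plan import *
from scipy.optimize import minimize
np.set_printoptions(precision=3,suppress=True)
s=env.state();a=viewer.grab_frame("side");w=wcam(viewer.grab_frame("wrist"),s)
print(s["time_s"],s["ee_pos"],s["ee_rot"],s["force"])
T=np.eye(4);T[:3,:3]=Tn[:3,:3]@np.c_[[0,0,1],[0,1,0],[1,0,0]]@np.diag([1,1,1]);T[:3,3]=(Tn@[-91,0,140,1])[:3]
for p in(a,w):
    o=p["pixels"].copy()
    for bx,TT in((FR,T),([((-126,-16,176),(-90,16,200))],Tn)):
        cs,_=cv2.findContours(render(p,bx,TT).astype(np.uint8),cv2.RETR_LIST,cv2.CHAIN_APPROX_NONE);cv2.drawContours(o,cs,-1,(0,255,0),1)
    p["o"]=o
im=np.hstack([cv2.resize(a["o"][130:290,170:330],(400,400)),cv2.resize(w["o"],(400,400))])
cv2.imwrite("pics/i.png",im[:,:,::-1])
print("to pre-push",rel((Tn@[-140,0,206,1])[:3],tool(-2,180,1)))
```

```text
17.5333 [403.669 244.688 271.503] [179.978   0.166 177.615] [-0.503  0.605 -0.165]
to pre-push (array([ 0.075, -0.009, -0.544]), array([0.   , 0.002, 0.002]))
```

View pics/i.png

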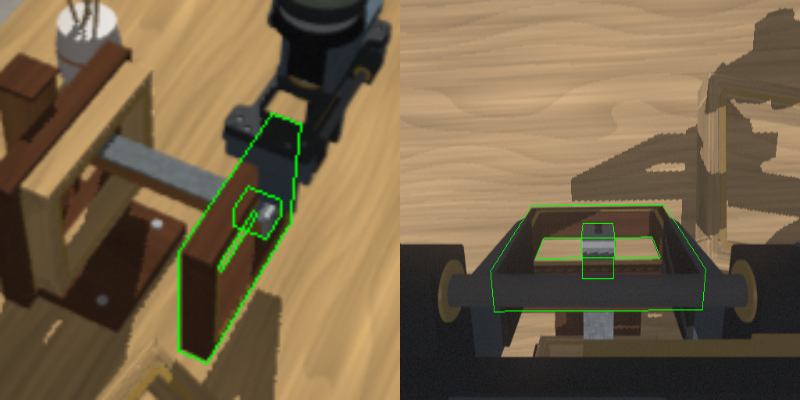

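The frame hangs level and square where expected: the overlay matches in both views, and the stop plate is visible at (265,210) in the left view. I'll lower the open fingers in front of its top side, astride the arm line, and wait for it to hang still.

apply_moves --delta_pos '[[0,0,0],[0.03,0,-0.1],[0.07,-0.01,-0.2],[0.07,-0.01,-0.3],[0.07,-0.01,-0.4],[0.07,-0.01,-0.5],[0.07,-0.01,-0.55],[0.07,-0.01,-0.56],[0.07,-0.01,-0.56],[0.07,-0.01,-0.56]]' --rot '[[0,0,0],[0,0,0],[0,0,0],[0,0,0.003],[0,0,0.003],[0,0,0.003],[0,0,0.003],[0,0,0.003],[0,0,0.003],[0,0,0.003]]' --hand '[1,1,1,1,1,1,1,1,1,1]'

```text
time_s: 18.47
ee_pos: [410.7, 244.5, 205.7]
ee_rot: [179.9, 0.3, 178.1]
force: [0.4, -0.7, 0.5]
gripper_width: 91.2
gripper_force: 0.0
```

apply_moves --delta_pos '[[0,0,0],[0,0,0],[0,0,0],[0,0,0],[0,0,0],[0,0,0],[0,0,0],[0,0,0],[0,0,0],[0,0,0]]' --rot '[[0,0,0],[0,0,0],[0,0,0],[0,0,0],[0,0,0],[0,0,0],[0,0,0],[0,0,0],[0,0,0],[0,0,0]]' --hand '[1,1,1,1,1,1,1,1,1,1]'

```text
time_s: 19.3
ee_pos: [410.8, 244.0, 205.0]
ee_rot: [179.9, 0.2, 178.1]
force: [-0.0, -0.4, -0.3]
gripper_width: 91.4
gripper_force: 0.0
```

apply_moves --delta_pos '[[0,0,0],[0,0,0],[0,0,0],[0,0,0],[0,0,0],[0,0,0],[0.02,0,0],[0.04,0,0],[0.06,0,0],[0.08,0,0]]' --rot '[[0,0,0],[0,0,0],[0,0,0],[0,0,0],[0,0,0],[0,0,0],[0,0,0],[0,0,0],[0,0,0],[0,0,0]]' --hand '[1,1,1,1,1,1,1,1,1,1]'

```text
time_s: 20.13
ee_pos: [420.8, 244.0, 205.0]
ee_rot: [179.9, 0.2, 178.1]
force: [0.3, 0.4, -0.1]
gripper_width: 91.5
gripper_force: 0.0
```

apply_moves --delta_pos '[[0.01,0,0],[0.02,0,0],[0.03,0,0],[0.045,-0.001,0],[0.06,-0.002,0],[0.08,-0.003,0],[0.1,-0.004,0],[0.12,-0.004,0],[0.14,-0.005,0],[0.16,-0.006,0]]' --rot '[[0,0,0],[0,0,0],[0,0,0],[0,0,0],[0,0,0],[0,0,0],[0,0,0],[0,0,0],[0,0,0],[0,0,0]]' --hand '[1,1,1,1,1,1,1,1,1,1]'

```text
time_s: 20.97
ee_pos: [439.8, 243.3, 205.0]
ee_rot: [179.9, 0.2, 178.1]
force: [-1.4, 0.1, 1.2]
gripper_width: 91.6
gripper_force: 1.0
```

apply_moves --delta_pos '[[0.02,-0.001,0],[0.04,-0.001,0],[0.06,-0.002,0],[0.08,-0.003,0],[0.1,-0.004,0],[0.12,-0.004,0],[0.14,-0.005,0],[0.16,-0.006,0],[0.18,-0.006,0],[0.2,-0.007,0]]' --rot '[[0,0,0],[0,0,0],[0,0,0],[0,0,0],[0,0,0],[0,0,0],[0,0,0],[0,0,0],[0,0,0],[0,0,0]]' --hand '[1,1,1,1,1,1,1,1,1,1]'

```text
time_s: 21.8
ee_pos: [463.9, 242.4, 205.0]
ee_rot: [179.9, 0.2, 178.1]
force: [-0.3, 0.1, 0.1]
gripper_width: 91.3
gripper_force: 0.7
```

apply_moves --delta_pos '[[0.02,-0.001,0],[0.04,-0.001,0],[0.06,-0.002,0],[0.08,-0.003,0],[0.1,-0.004,0],[0.12,-0.004,0],[0.14,-0.005,0],[0.16,-0.006,0],[0.18,-0.006,0],[0.2,-0.007,0]]' --rot '[[0,0,0],[0,0,0],[0,0,0],[0,0,0],[0,0,0],[0,0,0],[0,0,0],[0,0,0],[0,0,0],[0,0,0]]' --hand '[1,1,1,1,1,1,1,1,1,1]'

```text
time_s: 22.63
ee_pos: [487.8, 241.6, 205.0]
ee_rot: [179.9, 0.2, 178.1]
force: [-1.2, 0.1, -0.8]
gripper_width: 91.4
gripper_force: 0.6
```

apply_moves --delta_pos '[[0.02,-0.001,0],[0.04,-0.001,0],[0.06,-0.002,0],[0.08,-0.003,0],[0.1,-0.004,0],[0.12,-0.004,0],[0.14,-0.005,0],[0.16,-0.006,0],[0.18,-0.006,0],[0.2,-0.007,0]]' --rot '[[0,0,0],[0,0,0],[0,0,0],[0,0,0],[0,0,0],[0,0,0],[0,0,0],[0,0,0],[0,0,0],[0,0,0]]' --hand '[1,1,1,1,1,1,1,1,1,1]'

```text
time_s: 23.47
ee_pos: [511.8, 240.8, 205.0]
ee_rot: [179.9, 0.2, 178.1]
force: [-0.8, -0.1, -0.1]
gripper_width: 90.9
gripper_force: 0.6
```

apply_moves --delta_pos '[[0.02,-0.001,0],[0.04,-0.001,0],[0.06,-0.002,0],[0.08,-0.003,0],[0.1,-0.004,0],[0.12,-0.004,0],[0.14,-0.005,0],[0.16,-0.006,0],[0.18,-0.006,0],[0.2,-0.007,0]]' --rot '[[0,0,0],[0,0,0],[0,0,0],[0,0,0],[0,0,0],[0,0,0],[0,0,0],[0,0,0],[0,0,0],[0,0,0]]' --hand '[1,1,1,1,1,1,1,1,1,1]'

```text
time_s: 24.3
ee_pos: [535.8, 239.9, 205.0]
ee_rot: [179.9, 0.2, 178.1]
force: [-0.5, 0.3, -0.2]
gripper_width: 91.2
gripper_force: 0.6
```

Run:
```python
from plan import *
np.set_printoptions(precision=3,suppress=True)
s=env.state();a=viewer.grab_frame("side")
print(s["time_s"],s["ee_pos"],s["ee_rot"],s["force"],np.linalg.inv(Tn)@[*s["ee_pos"],1])
cv2.imwrite("pics/j.png",cv2.resize(a["pixels"][110:290,130:330],(800,600))[:,:,::-1])
```

```text
24.3 [535.796 239.934 205.024] [179.918   0.189 178.062] [-0.472  0.284 -0.232] [-14.418   0.131 205.024   1.   ]
```

apply_moves --delta_pos '[[0.018,-0.001,0],[0.036,-0.001,0],[0.054,-0.002,0],[0.072,-0.003,0],[0.09,-0.003,0],[0.105,-0.004,0],[0.12,-0.004,0],[0.135,-0.005,0],[0.15,-0.005,0],[0.16,-0.006,0]]' --rot '[[0,0,0],[0,0,0],[0,0,0],[0,0,0],[0,0,0],[0,0,0],[0,0,0],[0,0,0],[0,0,0],[0,0,0]]' --hand '[1,1,1,1,1,1,1,1,1,1]'

```text
time_s: 25.18
ee_pos: [555.0, 239.2, 205.1]
ee_rot: [179.9, 0.2, 178.1]
force: [-2.1, -0.3, 0.4]
gripper_width: 90.8
gripper_force: 0.9
```

apply_moves --delta_pos '[[0.005,0,0],[0.01,0,0],[0.015,0,0],[0.02,-0.001,0],[0.025,-0.001,0],[0.03,-0.001,0],[0.035,-0.001,0],[0.04,-0.001,0]]' --rot '[[0,0,0],[0,0,0],[0,0,0],[0,0,0],[0,0,0],[0,0,0],[0,0,0],[0,0,0]]' --hand '[1,1,1,1,1,1,1,1]'

```text
time_s: 25.85
ee_pos: [559.6, 239.1, 205.1]
ee_rot: [179.9, 0.2, 178.1]
force: [-2.1, 0.0, 0.9]
gripper_width: 91.2
gripper_force: 1.1
```

apply_moves --delta_pos '[[0.005,0,0],[0.01,0,0],[0.015,0,0],[0.02,-0.001,0],[0.025,-0.001,0]]' --rot '[[0,0,0],[0,0,0],[0,0,0],[0,0,0],[0,0,0]]' --hand '[1,1,1,1,1]'

```text
time_s: 26.27
ee_pos: [562.7, 239.0, 205.1]
ee_rot: [179.9, 0.2, 178.1]
force: [-2.2, 0.6, 1.4]
gripper_width: 91.3
gripper_force: 1.2
```

apply_moves --delta_pos '[[0.005,0,0],[0.01,0,0],[0.015,0,0],[0.015,0,0]]' --rot '[[0,0,0],[0,0,0],[0,0,0],[0,0,0]]' --hand '[1,1,1,1]'

```text
time_s: 26.6
ee_pos: [564.0, 238.9, 205.1]
ee_rot: [179.9, 0.1, 178.1]
force: [-4.9, -0.0, 2.8]
gripper_width: 91.3
gripper_force: 2.3
```

Run:
```python
from plan import *
s=env.state();a=viewer.grab_frame("side")
print(s["time_s"],s["ee_pos"],s["force"])
cv2.imwrite("pics/j.png",cv2.resize(a["pixels"][125:275,145:305],(800,600),interpolation=cv2.INTER_CUBIC)[:,:,::-1])
```

```text
26.6 [564.  238.9 205.1] [-4.9 -0.   2.8]
```

View pics/j.png

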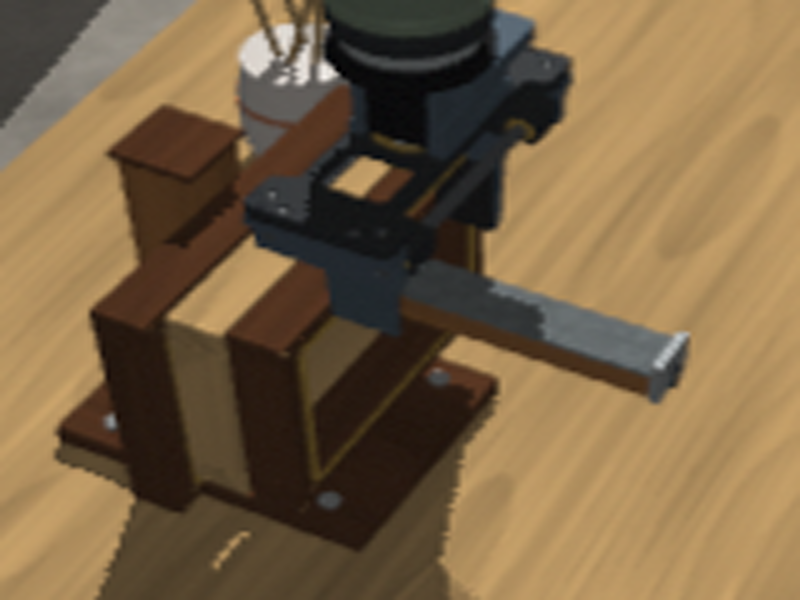

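The frame sits against the pale frame with no visible gap, and the contact force is rising. One more gentle nudge, then retreat.

apply_moves --delta_pos '[[0.005,0,0],[0.01,0,0],[0.01,0,0],[0.01,0,0]]' --rot '[[0,0,0],[0,0,0],[0,0,0],[0,0,0]]' --hand '[1,1,1,1]'

```text
time_s: 26.98
ee_pos: [565.1, 238.9, 205.1]
ee_rot: [179.9, 0.1, 178.1]
force: [-5.4, -0.0, 3.1]
gripper_width: 91.3
gripper_force: 2.8
```

apply_moves --delta_pos '[[0.005,0,0],[0.01,0,0],[0.01,0,0],[0.01,0,0]]' --rot '[[0,0,0],[0,0,0],[0,0,0],[0,0,0]]' --hand '[1,1,1,1]'

```text
time_s: 27.32
ee_pos: [565.8, 238.9, 205.1]
ee_rot: [179.9, 0.1, 178.1]
force: [-6.5, -0.2, 3.4]
gripper_width: 91.2
gripper_force: 3.4
```

apply_moves --delta_pos '[[0.004,0,0],[0.008,0,0],[0.008,0,0],[0.008,0,0]]' --rot '[[0,0,0],[0,0,0],[0,0,0],[0,0,0]]' --hand '[1,1,1,1]'

```text
time_s: 27.65
ee_pos: [565.9, 238.9, 205.1]
ee_rot: [179.9, -0.0, 178.1]
force: [-8.6, -0.1, 4.3]
gripper_width: 91.4
gripper_force: 4.5
```

apply_moves --delta_pos '[[0.004,0,0],[0.008,0,0],[0.008,0,0],[0.008,0,0]]' --rot '[[0,0,0],[0,0,0],[0,0,0],[0,0,0]]' --hand '[1,1,1,1]'

```text
time_s: 27.98
ee_pos: [565.9, 238.9, 205.1]
ee_rot: [179.9, -0.2, 178.1]
force: [-10.8, -0.7, 6.3]
gripper_width: 91.1
gripper_force: 5.6
```

Hard stop reached: the position is steady while the force climbs. I'll ease off, back away and check.

apply_moves --delta_pos '[[-0.01,0,0],[-0.02,0,0],[-0.03,0,0],[-0.05,0,0],[-0.1,0,0],[-0.2,0,0],[-0.35,0.01,0],[-0.5,0.01,0],[-0.65,0.02,0.1],[-0.75,0.02,0.4]]' --rot '[[0,0,0],[0,0,0],[0,0,0],[0,0,0],[0,0,0],[0,0,0],[0,0,0],[0,0,0],[0,0,0],[0,0,0]]' --hand '[1,1,1,1,1,1,1,1,1,1]'

```text
time_s: 28.82
ee_pos: [474.7, 240.0, 248.5]
ee_rot: [-179.8, -0.4, 178.1]
force: [-0.5, -0.9, 0.5]
gripper_width: 91.6
gripper_force: 0.0
```

apply_moves --delta_pos '[[-0.2,0,0.3],[-0.4,0,0.6],[-0.6,0,0.9],[-0.8,0,1],[-0.8,0,1],[-0.8,0,1],[-0.8,0,1],[-0.8,0,1],[-0.8,0,1],[-0.8,0,1]]' --rot '[[0,0,0],[0,0,0],[0,0,0],[0,0,0],[0,0,0],[0,0,0],[0,0,0],[0,0,0],[0,0,0],[0,0,0]]' --hand '[1,1,1,1,1,1,1,1,1,1]'

```text
time_s: 29.65
ee_pos: [383.2, 241.2, 371.7]
ee_rot: [-180.0, 0.1, 178.0]
force: [0.2, 0.2, 0.7]
gripper_width: 91.0
gripper_force: 0.0
```

Run:
```python
from plan import *
s=env.state();a=viewer.grab_frame("side");b=viewer.grab_frame("scene")
print(s["time_s"],s["ee_pos"],s["force"])
im=np.hstack([cv2.resize(a["pixels"][125:275,145:305],(480,450),interpolation=cv2.INTER_CUBIC),cv2.resize(b["pixels"][150:290,245:365],(320,450))])
cv2.imwrite("pics/k.png",im[:,:,::-1])
```

```text
29.65 [383.2 241.2 371.7] [0.2 0.2 0.7]
```

View pics/k.png

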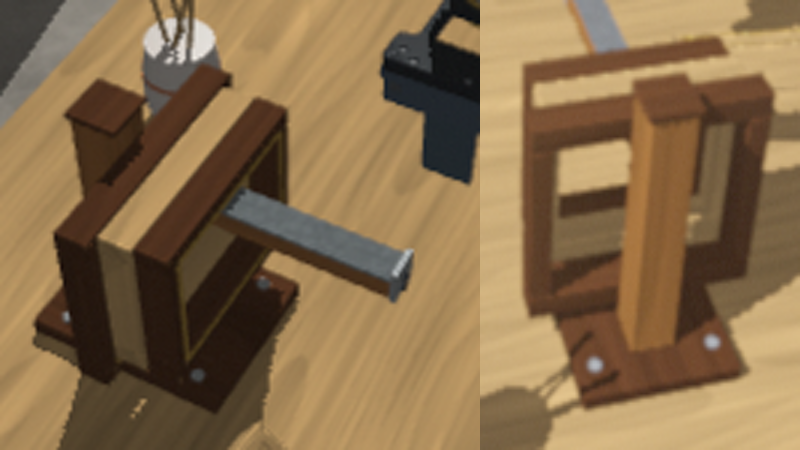

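The view shows the frame hanging level and square, flush against the pale frame, with the rear frame against the post. The robot is clear and the time is 29.7 s, so I'm handing in.

```bash
python3 -c "
from workcell import env
print(env.job_done())"
```

```text
the job is handed in; nothing more can be done
None
```

I hung the frame near the arm's free end, let it settle, then pushed it gently back until it sat flush against the front hanging frame; in the last pictures it hangs level and square. I handed the job in at about 30 s; the result of the judging wasn't shown.

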